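# Pack the sharpening stones and lock the case

### The job

Put every sharpening stone on the bench away in the wooden case: swing the locking bar well clear of the case front (to about a right angle), slide each stone lengthwise into an empty bay until it is fully home against the back, then turn the bar back until the hole in its end lines up with the hole in the lug and push the pin from the timber block all the way down through both. There may be two, three or four stones; leave the other things on the bench where they are.

Things in the scene. Friction and masses are not known exactly. Their poses are not given: they have to be found in the camera images.
- case: fixed wooden stone case, 216 mm wide (its y), 51 mm high; origin at the centre of its underside, z up. Four equal bays side by side run along its x, open only at the front, the -x side (mouths at x = -55 mm). In front of its two corners stand 34 mm square steel lugs, 31 mm high, at x = -85, y = -150 (carries the bar's pivot) and y = +150 mm (has the pin hole)
- case_mouths (a point): middle of the row of bay mouths, on the bay floor, 15 mm above the bench; axes as the case's. Bay centres lie at y = -78, -26, 26, 78 mm from here; bays are 44 mm wide between 8 mm walls with round front edges, 30 mm high under two slats (30 mm deep, at front and back; open between), and 110 mm deep to the back stop: a stone fully home sticks out 10 mm
- bar (a joint): angle (rad) of the flat steel locking bar, 24 x 12 mm, 32 to 44 mm above the bench, swinging level about an upright pivot. 0: across the mouths, its hole over the lug's. It grows as the free end swings out in front of the case (counter-clockwise from above), up to 1.65; at 1.5 it clears all bays. It can go 0.05 past zero: no stop at the lined-up place. Friction 0.15 N m; stays where left
- bar_pivot (a point): on the bar's pivot axis, at the height of the bar's top (44 mm)
- bar_knob (a point): centre of the bar's upright black knob, a cylinder 20 mm in diameter standing 32 mm above the bar (44 to 76 mm above the bench), 235 mm from the pivot; this point is 60 mm above the bench
- bar_hole (a point): centre of the 15 mm hole in the bar's 34 mm square free end, on its top face, 300 mm from the pivot, 44 mm above the bench
- case_hole (a point): centre of the mouth of the 15 mm upright through-hole in the case's lug, 31 mm above the bench, just below the bar; axes as the case's
- pin: steel locking pin, 86 mm long, 0.12 kg; origin at the centre of its lower tip, z up along it. Shank 12 mm diameter, tapered tip, 0 to 38 mm; collar 26 mm diameter, 38 to 44 mm; round dark grip 22 mm diameter, 44 to 86 mm. Starts upright in the timber block, collar resting on it (tip 7 mm above the bench); home in the bar and lug, collar on the bar, its tip is 6 mm above the bench
- pin_block: fixed timber block 60 x 60 x 45 mm with a 15 mm upright through-hole in its middle, in which the pin stands at the start; origin at the centre of its underside
- stone1: grey sharpening stone, a plain block 120 x 40 x 25 mm, about 0.28 kg, lying flat at the start (it may be absent); origin at the centre of its underside, x along its length, y across its 40 mm width, z up
- stone2: grey sharpening stone, a plain block 120 x 40 x 25 mm, about 0.28 kg, lying flat at the start (it may be absent); origin at the centre of its underside, x along its length, y across its 40 mm width, z up
- stone3: grey sharpening stone, a plain block 120 x 40 x 25 mm, about 0.28 kg, lying flat at the start (it may be absent); origin at the centre of its underside, x along its length, y across its 40 mm width, z up
- stone4: grey sharpening stone, a plain block 120 x 40 x 25 mm, about 0.28 kg, lying flat at the start (it may be absent); origin at the centre of its underside, x along its length, y across its 40 mm width, z up
- offcut: bystander: pale stone offcut, a disc 52 mm diameter, 35 mm high, near the stones; origin under its centre
- mug: bystander: white mug, 85 mm high
- oil: bystander: small amber bottle, 110 mm high, beyond the stones
- chisel: bystander: chisel lying on the bench, 190 mm
- brush: bystander: brush lying on the bench, 200 mm
Mind the look-alikes: they are no part of the job. What is shaped like the stone3 but purple is not meant.

How it is judged (in metres and radians):
On the way, in this order (a step that is already met when the one before it is completed fails the run):
1. the bar is swung clear of the mouths (more than 1.2 rad open) (value of joint bar above 1.2 rad), for 0.2 s.
2. every stone is home in a bay (within 5 mm of the back stop) (x of stone1 in the frame of case between -0.01 and 0.005 m and y of stone1 in the frame of case between -0.1 and 0.1 m and z of stone1 in the frame of case between 0.008 and 0.046 m and angle between the x axis of each of stone1, stone2, stone3, stone4 and the x axis of case, either way round below 0.08 rad and x of stone2 in the frame of case between -0.01 and 0.005 m and y of stone2 in the frame of case between -0.1 and 0.1 m and z of stone2 in the frame of case between 0.008 and 0.046 m and x of stone3 in the frame of case between -0.01 and 0.005 m and y of stone3 in the frame of case between -0.1 and 0.1 m and z of stone3 in the frame of case between 0.008 and 0.046 m and x of stone4 in the frame of case between -0.01 and 0.005 m and y of stone4 in the frame of case between -0.1 and 0.1 m and z of stone4 in the frame of case between 0.008 and 0.046 m), for 0.2 s.
3. the bar is turned back with its hole over the lug's hole (within 0.02 rad) (value of joint bar between -0.02 and 0.02 rad), for 0.2 s.
At the end, for the whole second after the job is handed in: every stone present lies in a bay along its length, within 5 mm of the back stop; the bar is within 0.02 rad of lined up; the pin stands upright through the bar and the lug, within 4 mm of the hole's axis and its tip at most 12 mm above the bench (6 mm when its collar is on the bar); all at rest (all of step 2 and all of step 3 and horizontal distance between pin and case_hole below 0.004 m and z of pin in the frame of case_hole below -0.019 m and angle between pin's own z axis and vertical below 0.1 rad and linear speed of each of stone1, stone2, stone3, stone4, pin below 0.02 m/s); the robot touches nothing.
It fails at once if one of the other things is pushed more than 6 cm (distance of any of offcut, mug, oil, chisel, brush from where it was at the start of the episode above 0.06 m).
It fails at once if the mug, bottle or offcut is knocked over (angle between any of mug, oil, offcut's own z axis and vertical above 0.7 rad).
Of stone1, stone2, stone3, stone4 only 2 to 4 are there at a start; the rules pass over those that are not, and their reading is None.
At some moment in a run one of stone1, stone2, stone3, stone4 may be knocked a few centimetres aside while the robot is not near it.
It also fails if it takes over 210 s, if anything falls off the work surface, if the arm or the gripper's body presses on something with over 40 N, if the wrist force passes 120 N, or if a joint passes its speed limit or range.

### The arm

A 7-joint arm with a two-finger parallel gripper is mounted at the origin on the work surface. World frame = base frame: x ahead of the robot, y to its left, z up, the work surface at z = 0. Lengths are in m, angles in degrees, forces in N, time in s.
With the tool pointing down it reaches from about 0.35 to 0.775 m from the base axis. Payload 3.1 kg.
Tool frame: the origin (TCP) lies on the centre line of the jaws, within the pads' length; the fingertips stand 17 mm ahead of it and the grasp point (between the pads) lies 2 mm behind it (robot.tip_reach is the distance from the TCP to the fingertips, in m); z points along the fingers, y is the direction in which the jaws open and shut (so a half turn about z gives the same grasp; the last joint's range is limited). The gripper opens to 85 mm and grips with 20 to 120 N. Pads are 22 mm wide; open, the fingers measure 114 mm over their backs; the gripper's body (76 mm by 85 mm) begins 54 mm behind the grasp point. The pads swing forward as they close: fully open they stand 13 mm farther back than shut.
Start: joints at [-67.42, 17.813, 0.802, 86.603, -0.252, 75.585, -1.558], TCP at [0.232, 0.499, 0.248] pointing down, gripper open.
Joint ranges: [-154.91, 154.91], [-16.99, 109.72], [-72.82, 74.43], [7.12, 147.25], [-82.49, 262.49], [11.32, 116.49], [-174.64, 174.64]. Speed limits (degrees/s): [159.86, 159.86, 180, 180, 180, 180, 180].

### API

Orientations are given as [roll, pitch, yaw] about the fixed x, y, z axes, in that order (R = Rz(yaw) Ry(pitch) Rx(roll)).
In Python, from station import robot, fingers, vision, workorder, recognise gives the robot as it stands. Calls block until the motion is done:
- robot.move_to(position, orientation): joint-space move of the TCP to a pose.
- robot.line_to(position, orientation=None, velocity=0.15, f_stop=None): straight line of the TCP; orientation=None keeps the orientation; velocity is the mean speed in m/s. With f_stop (N) it stops when the force on the tool has changed by that much, and returns True; else False.
- robot.move_j(angles): joint-space move.
- fingers.gripper_to(opening, force=None): opening from 0.0 (shut) to 1.0 (fully open); force is the grip in N (None keeps the last); returns when the fingers have stopped.
- robot.pause(seconds).
- robot.inverse_kinematics(position, orientation): joint angles nearest the present ones, or None.
- vision.grab_frame(name): name is "side" or "top" or "wrist"; returns the picture (384x512x3 uint8, red, green, blue); there is no depth.
- vision.calibration(name): a dict with "mtx" (3x3 intrinsics, pixels), "extrinsics" (4x4, takes a point from world to camera coordinates); the wrist camera has in their place "T_tool_cam" (4x4, takes a point from camera to tool coordinates, whose origin is the TCP and whose axes are the flange's). Camera axes: x right, y up, looking along -z (the intrinsics and any distortion apply to the point x, -y, -z); pixel columns grow to the right and rows downward; lengths in m; the calibration is good to about 2 mm. A picture is of the moment at which its call begins: read the wrist's pose just before it. calibration takes no time and is no camera call.
A pose or a line that the arm cannot do raises robot.PlanningError and nothing moves.
- workorder.close_job(): hands the job in, once; it reports no verdict.
Trained networks look in the newest picture that a camera, given by its name, has taken for a name from the list of things; names that differ only in an ending like _2 or _b are one class to them, and where a whole thing is asked for, a point or a joint stands for the part that bears it (a point fixed in the world has none). Each returns a list of dicts, best first, with "p" (0 to 1); they miss things now and then, are a little off and sometimes report something else, mostly with a low value. They report only what shows in the picture. A call takes as long as a camera call. They do not tell look-alikes from the thing itself.
- recognise(label, camera): "rect" ([centre column, centre row, width, height] in pixels, round what is visible of it).
Readings, each from a call of its own:
- robot.current_time_s(): time.
- robot.current_joint_positions(): joint angles.
- robot.current_dq(): joint speeds.
- robot.current_joint_torque(): joint torques, N m.
- robot.current_tool_pos(): TCP position.
- robot.current_eef_rot(): TCP orientation.
- robot.current_contact_force(): force on the tool from outside, world axes, zero at the start.
- robot.current_torque(): the same for the moment, N m.
- robot.current_finger_gap(): opening from 0.0 (shut) to 1.0 (fully open).
Only numpy, scipy, OpenCV 4.12 (cv2) and the standard library are available. Lean on these libraries where they do the work, as an engineer would, in place of code of your own. Each camera call takes 0.05 s, during which the arm holds its last target. There are 200 camera calls.

## Working session

There is one attempt and no reset: what is moved stays moved. The work goes in short steps, each a Python script; the robot and the scene stay as the last script left them, time stands still between calls to the robot, and variables do not carry over. Pictures are saved under pics/ and viewed, about 12 in all and at most 16, crops included, and the job is handed in when it is done.

```bash
ls; mkdir -p pics; python3 - <<'E'
from station import robot, fingers, vision, workorder, recognise
import cv2
for n in ["top","side"]:
    im=vision.grab_frame(n); cv2.imwrite(f"pics/{n}0.png",cv2.resize(im[:,:,::-1],(800,600),interpolation=cv2.INTER_CUBIC))
    cv2.imwrite(f"pics/{n}0raw.png",im[:,:,::-1])
    c=vision.calibration(n); print(n,{k:(v.round(4).tolist() if hasattr(v,'round') else v) for k,v in c.items()})
    for l in ["case","bar_knob","bar","pin","pin_block","stone1","offcut","mug","oil","case_hole"]:
        try: print(l,[(round(d["p"],2),[round(float(x)) for x in d["rect"]]) for d in recognise(l,n)][:6])
        except Exception as e: print(l,e)
print({k:(v.round(4).tolist() if hasattr(v,'round') else v) for k,v in vision.calibration("wrist").items()})
E
```

```text
pics
top {'mtx': [[476.9483, 0.0, 253.6536], [0.0, 476.9483, 188.3247], [0.0, 0.0, 1.0]], 'extrinsics': [[0.0059, -1.0, 0.0019, 0.0139], [0.9986, 0.0059, 0.0528, -0.4946], [-0.0528, 0.0015, 0.9986, -1.777], [0.0, 0.0, 0.0, 1.0]]}
case [(0.88, [177, 193, 66, 90]), (0.23, [198, 191, 17, 90])]
bar_knob [(0.85, [197, 191, 19, 89])]
bar [(0.72, [198, 191, 21, 91])]
pin [(0.55, [199, 190, 19, 87]), (0.45, [275, 210, 17, 30]), (0.24, [348, 171, 14, 35])]
pin_block [(0.61, [352, 206, 21, 17])]
stone1 [(0.9, [379, 228, 29, 29]), (0.85, [306, 245, 31, 26]), (0.84, [314, 156, 19, 31]), (0.78, [349, 172, 18, 36]), (0.6, [347, 263, 22, 37]), (0.58, [178, 192, 60, 88])]
offcut [(0.59, [316, 203, 18, 12])]
mug [(0.59, [124, 228, 34, 20])]
oil [(0.63, [294, 109, 12, 17]), (0.3, [348, 174, 17, 32])]
case_hole [(0.63, [176, 191, 66, 94]), (0.36, [361, 136, 52, 19])]
side {'mtx': [[402.9359, 0.0, 256.3217], [0.0, 402.9359, 187.4728], [0.0, 0.0, 1.0]], 'extrinsics': [[0.8654, -0.501, 0.0084, -0.4249], [0.2875, 0.5102, 0.8106, -0.2301], [-0.4105, -0.6991, 0.5855, -1.2756], [0.0, 0.0, 0.0, 1.0]]}
case [(0
[... 173 characters left out ...]
, 22, 25]), (0.37, [227, 177, 73, 33])]
pin_block [(0.71, [299, 277, 32, 28]), (0.45, [331, 261, 36, 16])]
stone1 [(0.76, [232, 260, 40, 20]), (0.71, [236, 303, 41, 21]), (0.65, [330, 262, 41, 15]), (0.6, [293, 317, 24, 47]), (0.58, [321, 229, 32, 27]), (0.55, [247, 226, 30, 22])]
offcut [(0.65, [276, 249, 17, 19]), (0.64, [227, 167, 78, 46])]
mug [(0.68, [171, 151, 24, 26]), (0.39, [248, 226, 29, 24])]
oil [(0.5, [225, 167, 76, 41])]
case_hole [(0.79, [223, 167, 80, 48])]
{'mtx': [[266.4912, 0.0, 256.8457], [0.0, 266.4912, 193.9534], [0.0, 0.0, 1.0]], 'T_tool_cam': [[-0.0001, 0.9451, 0.3267, 0.0851], [1.0, -0.0005, 0.0017, -0.0008], [0.0018, 0.3267, -0.9451, -0.1247], [0.0, 0.0, 0.0, 1.0]]}
```

```bash
python3 - <<'E'
import cv2
im=cv2.imread("pics/top0raw.png"); cv2.imwrite("pics/topc.png",cv2.resize(im[90:300,95:435],(800,494),interpolation=cv2.INTER_CUBIC))
im=cv2.imread("pics/side0raw.png"); cv2.imwrite("pics/sidec.png",cv2.resize(im[120:360,140:440],(750,600),interpolation=cv2.INTER_CUBIC))
E
```

```text
(no output)
```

View pics/topc.png

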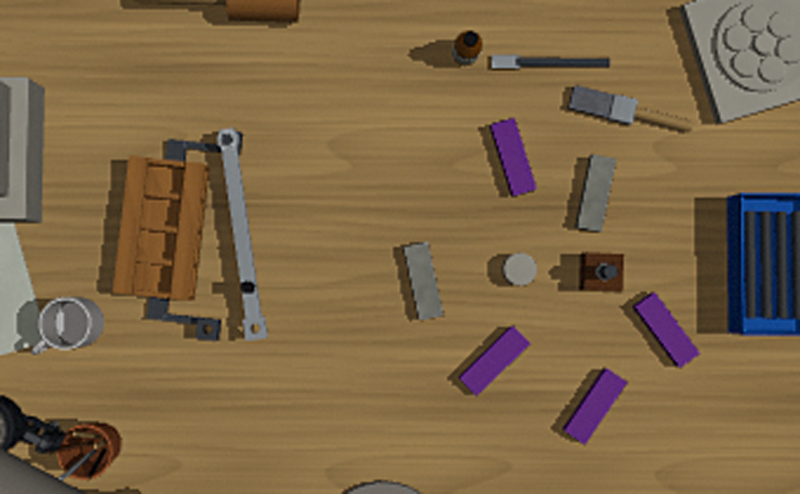

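View pics/sidec.png

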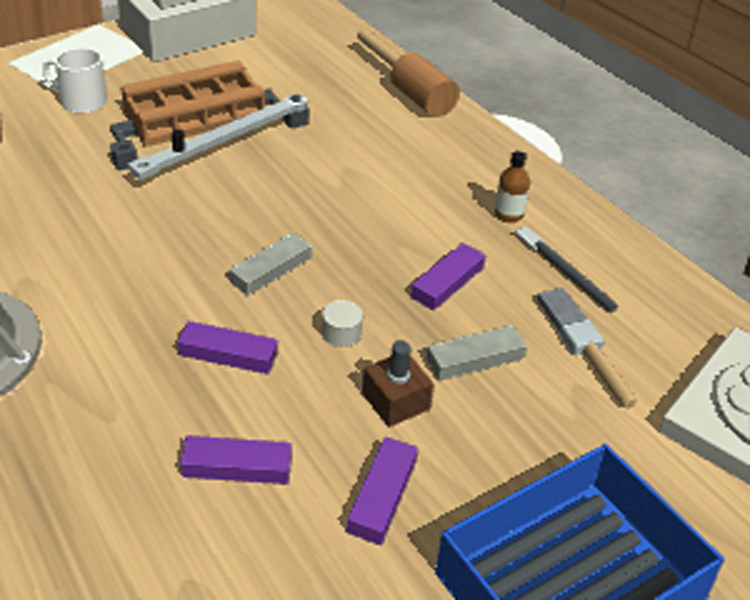

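The top view shows two grey stones at crop (422,280) and (596,192), plus four purple look-alikes. The case is at (155,228) with its mouths facing right. The bar is slightly open, with its pivot at (228,138), knob at (247,287) and bar hole at (256,328). The lug hole is at (208,329), and the pin block is at (602,271).

```bash
cat > h.py <<'E'
from station import robot, fingers, vision, workorder, recognise
import numpy as np, cv2
from scipy.spatial.transform import Rotation as R
from scipy.optimize import minimize
def cam(name):
    """K and world->cv camera 4x4 for the present moment"""
    c=vision.calibration(name)
    if name=="wrist":
        T=np.eye(4); T[:3,:3]=R.from_euler("xyz",robot.current_eef_rot(),degrees=True).as_matrix(); T[:3,3]=robot.current_tool_pos()
        E=np.linalg.inv(T@np.array(c["T_tool_cam"]))
    else: E=np.array(c["extrinsics"])
    return np.array(c["mtx"]), np.diag([1,-1,-1,1.])@E
def shot(name,file=None):
    C=cam(name); im=vision.grab_frame(name)
    if file: cv2.imwrite(f"pics/{file}.png",im[:,:,::-1]); np.savez(f"pics/{file}.npz",K=C[0],E=C[1])
    return im,C
def load(f):
    z=np.load(f"pics/{f}.npz"); return cv2.imread(f"pics/{f}.png")[:,:,::-1],(z["K"],z["E"])
def proj(P,C):
    P=np.atleast_2d(P); q=(C[1][:3,:3]@P.T+C[1][:3,3:]); q=C[0]@q; return (q[:2]/q[2]).T
def unproj(uv,z,C):
    uv=np.atleast_2d(np.array(uv,float)); r=C[1][:3,:3].T@np.linalg.inv(C[0])@np.c_[uv,np.ones(len(uv))].T
    o=-C[1][:3,:3].T@C[1][:3,3]; return (o[:,None]+r*(z-o[2])/r[2]).T
def down(yaw): return [180,0,yaw]
E
python3 - <<'E'
from h import *
C=cam("top")
P=lambda x,y,z:unproj([95+x*340/800-.5+.2,90+y*210/494-.5+.2],z,C)[0]
pv=P(228,138,.044);bh=P(256,328,.044);ch=P(208,329,.031)
for n,p in dict(pv=pv,bh=bh,ch=ch,knob=P(247,287,.076),c1=P(130,156,.051),c2=P(208,165,.051),c3=P(194,300,.051),c4=P(112,294,.051),s1=P(422,280,.025),s1a=P(418,243,.025),s1b=P(430,318,.025),s2=P(596,192,.025),s2a=P(603,155,.025),s2b=P(590,230,.025),block=P(602,271,.045),pin=P(606,271,.093),offcut=P(520,268,.035)).items(): print(n,p.round(3))
print(np.linalg.norm(pv-bh),np.linalg.norm((pv-ch)[:2]))
a=np.degrees(np.arctan2(*(bh-pv)[1::-1])); b=np.degrees(np.arctan2(*(ch-pv)[1::-1])); print(a,b,a-b,"case yaw",b-90)
print(robot.current_tool_pos(),robot.current_eef_rot())
E
```

```text
pv [0.64  0.248 0.044]
bh [0.342 0.2   0.044]
ch [0.339 0.277 0.031]
knob [0.405 0.211 0.076]
c1 [0.609 0.4   0.051]
c2 [0.596 0.277 0.051]
c3 [0.385 0.296 0.051]
c4 [0.393 0.424 0.051]
s1 [ 0.418 -0.059  0.025]
s1a [ 0.477 -0.053  0.025]
s1b [ 0.358 -0.072  0.025]
s2 [ 0.56  -0.335  0.025]
s2a [ 0.619 -0.347  0.025]
s2b [ 0.499 -0.326  0.025]
block [ 0.434 -0.34   0.045]
pin [ 0.433 -0.336  0.093]
offcut [ 0.438 -0.213  0.035]
0.30169925720706725 0.30179895068525625
-170.94781930860302 174.4354407814433 -345.3832600900463 case yaw 84.4354407814433
[0.23215053 0.49862235 0.24830154] [1.79998892e+02 1.47330878e-03 1.55034610e+02]
```

```bash
python3 - <<'E'
from h import *
t=robot.current_time_s()
for i,(p,y) in enumerate([([.37,.25,.24],100),([.37,.25,.24],-80),([.6,.27,.24],-80),([.6,.27,.24],100)]):
    try:
        robot.move_to(p,down(y)); robot.pause(.2); shot("wrist",f"w{i}"); print(i,robot.current_time_s(),robot.current_tool_pos())
    except robot.PlanningError as e: print(i,e)
a=np.vstack([np.hstack([cv2.imread(f"pics/w{i}.png") for i in r]) for r in [(0,1),(3,2)]])
cv2.imwrite("pics/wall.png",cv2.resize(a,(800,600),interpolation=cv2.INTER_AREA))
E
```

```text
0 2.45 [0.36952278 0.25127602 0.23989681]
1 2.95 [0.37003962 0.24995026 0.24002279]
2 5.9167 [0.59990649 0.27010583 0.24008122]
3 6.4167 [0.60002507 0.26998237 0.24001507]
```

View pics/wall.png

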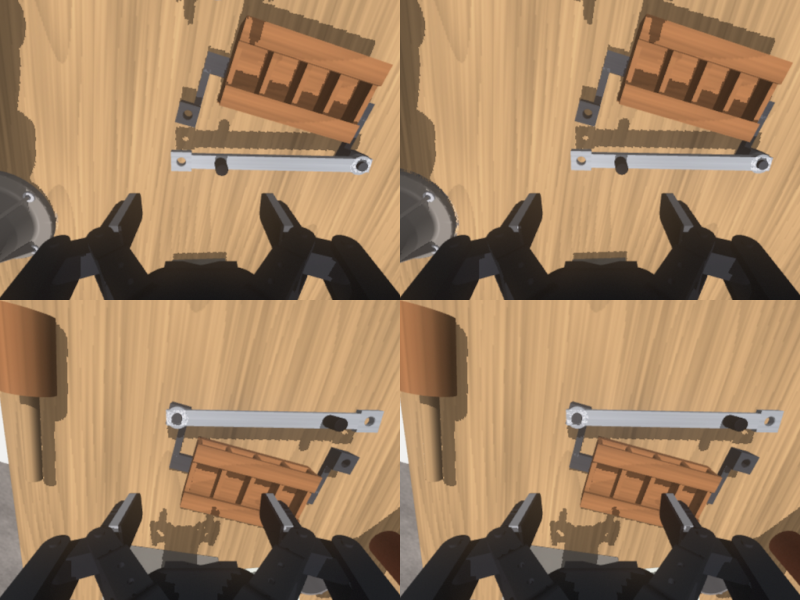

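Every view shows the whole bar and case. In w0 (top left) the lug hole is near (240,145) full-res, the bar hole near (232,204) and the pivot near (463,210). The two yaws collapsed to the same pose, but the w0 and w2 views are opposite each other. I'll zoom in for exact pixels.

```bash
python3 - <<'E'
from h import *
# w0 crop lug+barhole, w0 pivot, w2(bottom right panel) pivot & lug
def crop(f,x,y,w=80,h=75):
    im=cv2.imread(f"pics/{f}.png")[y:y+h,x:x+w]; return cv2.resize(im,(400,300) if 1 else None,interpolation=cv2.INTER_CUBIC)*1
g=lambda a:np.clip(255*(a/255.)**.6,0,255).astype(np.uint8)
a=np.vstack([np.hstack([crop("w0",200,125,96,72*1),crop("w0",415,170,96,72)]),np.hstack([crop("w2",405,130,96,72),crop("w2",190,115,96,72)])])
a=g(a)
cv2.imwrite("pics/z.png",a)
for f in("w0","w2"):print(f,robot.current_eef_rot())
C0=load("w0")[1];C2=load("w2")[1];print(C0[1].round(3),C2[1].round(3))
E
```

```text
w0 [-1.79997839e+02 -1.39151609e-03 -8.00013354e+01]
w2 [-1.79997839e+02 -1.39151609e-03 -8.00013354e+01]
[[ 0.984  0.177 -0.002 -0.407]
 [ 0.168 -0.929  0.328  0.132]
 [ 0.056 -0.324 -0.945  0.433]
 [ 0.     0.     0.     1.   ]] [[-0.985 -0.174  0.002  0.636]
 [-0.164  0.931  0.327 -0.192]
 [-0.058  0.321 -0.945  0.321]
 [ 0.     0.     0.     1.   ]]
```

View pics/z.png

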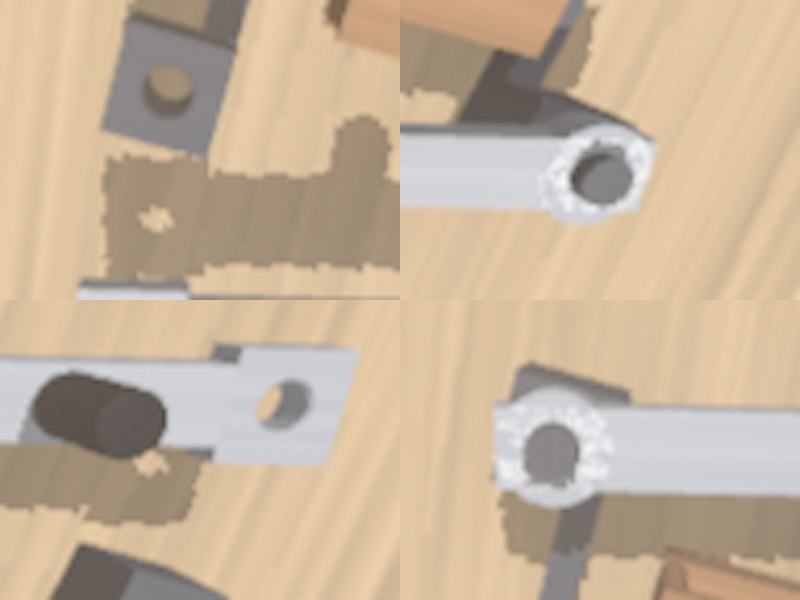

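```bash
python3 - <<'E'
from h import *
C0=load("w0")[1];C2=load("w2")[1]
for n,uv,z,C in [("lug w0",(240,145.9),.031,C0),("lug w2 rough",(443,208),.031,C2),("pv w0",(459,211.4),.044,C0),("pv w2",(226.3,149.9),.044,C2),("pv w0 z48",(459,211.4),.048,C0),("pv w2 z48",(226.3,149.9),.048,C2),("bh w2",(472.5,154.8),.044,C2),("bh w0",(232,204.5),.044,C0),("knobtop w2",(436.3,158.9),.076,C2)]: print(n,unproj(uv,z,C)[0].round(4))
# zoom w2 lug and w0 bar hole/knob, and top face of the case in both
crop=lambda f,x,y:cv2.resize(cv2.imread(f"pics/{f}.png")[y:y+72,x:x+96],(400,300),interpolation=cv2.INTER_CUBIC)
a=np.hstack([crop("w2",400,180),crop("w0",210,170)])
cv2.imwrite("pics/z2.png",np.clip(255*(a/255.)**.6,0,255).astype(np.uint8))
E
```

```text
lug w0 [0.3416 0.2787 0.031 ]
lug w2 rough [0.3418 0.2761 0.031 ]
pv w0 [0.636  0.2476 0.044 ]
pv w2 [0.6399 0.2465 0.044 ]
pv w0 z48 [0.6324 0.2486 0.048 ]
pv w2 z48 [0.6396 0.2458 0.048 ]
bh w2 [0.3448 0.2006 0.044 ]
bh w0 [0.3438 0.2046 0.044 ]
knobtop w2 [0.4089 0.2103 0.076 ]
```

View pics/z2.png

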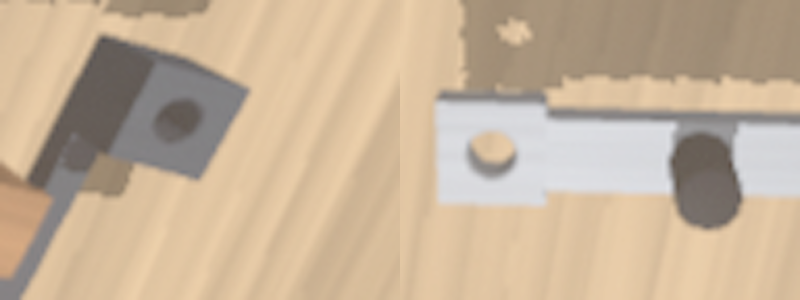

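```bash
cat >> h.py <<'E'
PV=np.array([.640,.247]); LUG=np.array([.3417,.2774]); RK=.235
PHI0=np.degrees(np.arctan2(*(LUG-PV)[::-1]))%360   # bar direction when lined up
def near(yaw):
    y0=robot.current_eef_rot()[2]; return y0+(yaw-y0+90)%180-90
def knob(phi,z=.074): return [*(PV+RK*np.array([np.cos(np.radians(phi)),np.sin(np.radians(phi))])),z]
def swing(p0,p1,n,z=.074,v=.12):
    for p in np.linspace(p0,p1,n+1)[1:]: robot.line_to(knob(p,z),down(near(p)),velocity=v)
E
python3 - <<'E'
from h import *
print(PHI0)
C0=load("w0")[1]; print(unproj((284.5,218.3),.076,C0),unproj((231.4,206.6),.044,C0))
phi=188.7
fingers.gripper_to(.7,force=25)
p=knob(phi); print(p)
robot.move_to([p[0],p[1],.16],down(phi)); robot.line_to(p); 
fingers.gripper_to(0,force=25); print("gap",robot.current_finger_gap()*85, robot.current_contact_force())
swing(phi,PHI0+88,8)
print(robot.current_contact_force(),robot.current_tool_pos(),robot.current_finger_gap()*85)
fingers.gripper_to(.7); q=robot.current_tool_pos(); robot.line_to([q[0],q[1],.2])
print(robot.current_time_s())
robot.move_to([.48,.13,.27],down(84)); print(robot.current_eef_rot()); robot.pause(.2)
im,C=shot("wrist","v0")
s,_=shot("side"); t,_=shot("top")
cv2.imwrite("pics/v0s.png",np.hstack([cv2.resize(im[:,:,::-1],(400,300)),cv2.resize(s[120:310,130:385,::-1],(400,300))]))
print(robot.current_time_s())
E
```

```text
174.18102909860545
[[0.40850503 0.21119607 0.076     ]] [[0.34341863 0.20152406 0.044     ]]
[np.float64(0.4077039365999594), np.float64(0.21145370724190354), 0.074]
gap 19.176692703761404 [-0.55712278 -0.72436256  4.7521707 ]
[ 0.45353058 -2.67352955  6.85749281] [0.60877896 0.01474247 0.07494721] 18.627214314609283
14.5667
[-1.79991898e+02  7.71719663e-03  8.40010703e+01]
17.6583
```

View pics/v0s.png

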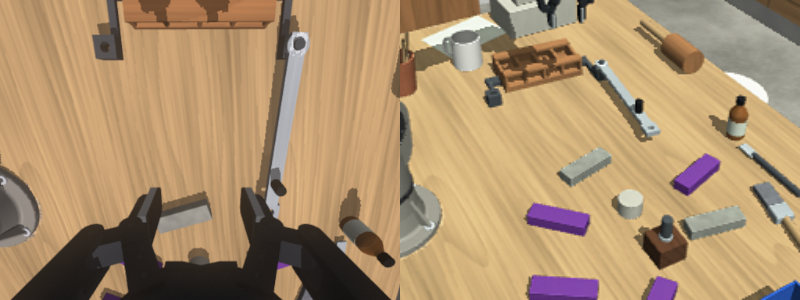

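```bash
cat > fit.py <<'E'
from h import *
def silh(f,boxes):
    """boxes: list of (pts Nx3). filled union of hulls, antialias via 4x upsample"""
def mask_hull(P,C,s=4):
    m=np.zeros((384*s,512*s),np.uint8); uv=(proj(P,C)+.5)*s-.5
    cv2.fillConvexPoly(m,cv2.convexHull(np.round(uv).astype(np.int32)),255); return cv2.resize(m,(512,384),interpolation=cv2.INTER_AREA)/255.
def box(x,y,yaw,x0,x1,hy,z0,z1):
    c,s=np.cos(yaw),np.sin(yaw); return np.array([[x+c*a-s*b,y+s*a+c*b,z] for a in(x0,x1) for b in(-hy,hy) for z in(z0,z1)])
def fitmask(masks,Cs,model,p0,step):
    f=lambda q:sum(np.abs(m-mask_hull(model(np.array(p0)+q*step),C)).sum() for m,C in zip(masks,Cs))
    n=len(p0); r=minimize(f,np.zeros(n),method="Nelder-Mead",options=dict(initial_simplex=np.vstack([np.zeros(n),np.eye(n)]),xatol=.01,fatol=.5,maxiter=600)); return np.array(p0)+r.x*step, r.fun
E
python3 - <<'E'
from fit import *
yaw=np.radians(PHI0-90); o=LUG-np.array([[np.cos(yaw),-np.sin(yaw)],[np.sin(yaw),np.cos(yaw)]])@[-.085,.150]
print("from lug",o,np.degrees(yaw))
ms,Cs=[],[]
for f in("w0","w2"):
    im,C=load(f); hsv=cv2.cvtColor(np.ascontiguousarray(im),cv2.COLOR_RGB2HSV)
    roi=mask_hull(box(*o,yaw,-.075,.085,.125,-.0,.07),C)>0
    m=((hsv[...,0]<14)&(hsv[...,1]>120)).astype(np.uint8)*roi
    m=cv2.morphologyEx(m,cv2.MORPH_CLOSE,np.ones((9,9))); n,l,st,_=cv2.connectedComponentsWithStats(m); k=1+np.argmax(st[1:,4]); m=(l==k)*1.
    c,_=cv2.findContours(m.astype(np.uint8),0,2); h=np.zeros((384,512),np.uint8); cv2.fillConvexPoly(h,cv2.convexHull(c[0]),1); print(f,m.sum(),h.sum())
    ms.append(h*1.);Cs.append(C)
    mod=lambda p:box(p[0],p[1],p[2],-.055,p[3],.108,0,.051)
    st=np.array([.006,.006,.03,.006])
    p,e=fitmask(ms[-1:],[C],mod,[*o,yaw,.06],st); print(p.round(4),np.degrees(p[2]),e)
p,e=fitmask(ms,Cs,mod,[*o,yaw,.06],st); print(p.round(4),np.degrees(p[2]),e)
E
```

```text
from lug [0.49954486 0.34675416] 84.18102909860545
w0 21764.0 22351
[0.4992 0.3469 1.4666 0.0652] 84.03041641351798 248.25098039215686
w2 12427.0 14158
[0.4991 0.3474 1.4738 0.0642] 84.44165388723873 514.0705882352942
[0.4995 0.3472 1.4688 0.0648] 84.15748221835403 794.5098039215686
```

```bash
cat > stone.py <<'E'
from fit import *
O=np.array([.4995,.347]); CY=np.radians(84.17)
RC=np.array([[np.cos(CY),-np.sin(CY)],[np.sin(CY),np.cos(CY)]])
W=lambda a,b:O+RC@[a,b]
ud=lambda a:np.array([np.cos(np.radians(a)),np.sin(np.radians(a))])
def locate(xy,yaw0,name,viewyaw=90,z=.24):
    xy=np.array(xy)
    robot.move_to([*(xy-.08*ud(viewyaw)),z],down(viewyaw)); robot.pause(.2)
    vy=robot.current_eef_rot()[2]
    if abs((vy-viewyaw+180)%360-180)>90: robot.move_to([*(xy-.08*ud(vy)),z],down(vy)); robot.pause(.2)
    im,C=shot("wrist",name); hsv=cv2.cvtColor(im,cv2.COLOR_RGB2HSV)
    m=((hsv[...,1]<60)&(hsv[...,2]>50)).astype(np.uint8); m=cv2.morphologyEx(m,cv2.MORPH_OPEN,np.ones((5,5)))
    n,l,st,ce=cv2.connectedComponentsWithStats(m); uv=proj([*xy,.0125],C)[0]
    k=1+np.argmin([np.hypot(*(c-uv))+(1e3 if s[4]<1500 else 0) for c,s in zip(ce[1:],st[1:])])
    c,_=cv2.findContours((l==k).astype(np.uint8),0,2); h=np.zeros((384,512),np.uint8); cv2.fillConvexPoly(h,cv2.convexHull(max(c,key=cv2.contourArea)),1)
    g=unproj(ce[k],.0125,C)[0][:2]
    best=min((fitmask([h*1.],[C],lambda p:box(p[0],p[1],p[2],-.06,.06,.02,0,.025),[*g,np.radians(yaw0+d)],np.array([.006,.006,.08])) for d in(-15,15)),key=lambda r:r[1])
    p,e=best; print(name,"stone",p[:2].round(4),np.degrees(p[2]).round(2),"resid",round(e),"area",h.sum(),"pred",uv.round(),"seen",ce[k].round()); return p[:2],np.degrees(p[2]),e/h.sum()
def fetch(s,yaw,bay):
    """grasp at the rear, carry, insert and push home in the bay at case y = bay"""
    cy=np.degrees(CY); yr=cy+(yaw-cy+90)%180-90; g=s-.033*ud(yr)
    fingers.gripper_to(.75,force=80)
    robot.move_to([*g,.12],down(yr)); robot.line_to([*g,.021],velocity=.12)
    fingers.gripper_to(0,force=80); print("gap mm",robot.current_finger_gap()*85,robot.current_time_s())
    robot.line_to([*g,.13],velocity=.15)
    y0=robot.current_eef_rot()[2]; d=cy-yr; pre=W(-.172,bay)
    robot.move_to([*((g+pre)/2),.14],down(y0+d/2)); robot.move_to([*pre,.14],down(y0+d)); print("yaw turned",robot.current_eef_rot()[2]-y0,d)
    robot.line_to([*pre,.0385],velocity=.12); robot.pause(.1)
    f0=np.array(robot.current_contact_force())
    hit=robot.line_to([*W(-.055-.011-.004,bay),.0385],velocity=.06,f_stop=15)
    print("insert hit",hit,(RC.T@(np.array(robot.current_tool_pos()[:2])-O)).round(4),(np.array(robot.current_contact_force())-f0).round(1))
    return hit
def push(bay):
    q=robot.current_tool_pos(); fingers.gripper_to(.6); robot.line_to([q[0],q[1],.10])
    p=W(-.13,bay); robot.line_to([*p,.10]); fingers.gripper_to(0); robot.line_to([*p,.043],velocity=.1); robot.pause(.1)
    hit=robot.line_to([*W(-.068,bay),.043],velocity=.04,f_stop=12)
    print("push hit",hit,(RC.T@(np.array(robot.current_tool_pos()[:2])-O)).round(4),robot.current_time_s())
    p=W(-.13,bay); robot.line_to([*p,.043]); robot.line_to([*p,.14])
E
python3 - <<'E'
from stone import *
s,y,r=locate([.418,-.059],9,"sA")
im=cv2.imread("pics/sA.png"); _,C=load("sA")
cv2.polylines(im,[cv2.convexHull(proj(box(*s,np.radians(y),-.06,.06,.02,0,.025),C).astype(np.int32))],True,(0,0,255),1); cv2.imwrite("pics/sAo.png",im)
if r<.06 and np.hypot(*(s-[.418,-.059]))<.02:
    if not fetch(s,y,.078): push(.078)
im,C=shot("wrist","a1"); print(robot.current_time_s())
E
```

```text
sA stone [ 0.4194 -0.0625] 12.14 resid 91 area 3416 pred [257. 106.] seen [259. 108.]
gap mm 38.14696780167141 21.8417
yaw turned 71.9542306259587 72.02692405101375
insert hit False [-0.0705  0.0779] [-1.  -0.8  0.6]
push hit True [-0.0751  0.0784] 30.8583
32.2083
```

```bash
python3 - <<'E'
from stone import *
t,_=shot("top","t1"); s,y,r=locate([.56,-.335],-10,"sB",viewyaw=0)
if r<.06 and np.hypot(*(s-[.56,-.335]))<.08:
    if not fetch(s,y,-.026): push(-.026)
robot.move_to([*W(-.2,.03),.27],down(84.2)); robot.pause(.2)
im,C=shot("wrist","b1"); sd,_=shot("side"); print(robot.current_time_s(),robot.current_eef_rot()[2])
cv2.imwrite("pics/b1s.png",np.hstack([cv2.resize(im[:200,80:420,::-1],(400,235)),cv2.resize(sd[120:310,130:385,::-1],(315,235))]))
E
```

```text
sB stone [ 0.5849 -0.3713] -11.56 resid 103 area 3800 pred [257. 105.] seen [289.  78.]
gap mm 37.8636972683253 38.7417
yaw turned -84.418176255623 -84.27200795838526
insert hit False [-0.0706 -0.0261] [ 0.4 -0.6 -0.5]
push hit True [-0.0751 -0.0256] 48.8583
51.1333 84.24951110250574
```

View pics/b1s.png

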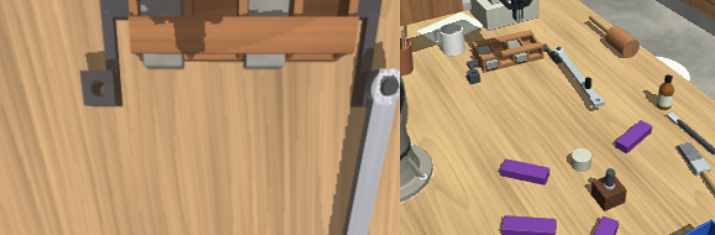

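Both stones stick out about 10 mm in their bays. The second had been knocked 4 cm aside and was found again. Next I'll close the bar.

```bash
python3 - <<'E'
from stone import *
fingers.gripper_to(.6,force=25)
p=knob(PHI0+88); robot.move_to([*p[:2],.15],down(PHI0+88)); robot.line_to(p,velocity=.1)
fingers.gripper_to(0,force=25); print("gap",robot.current_finger_gap()*85,robot.current_contact_force())
swing(PHI0+88,PHI0,9); q=robot.current_tool_pos()
print(robot.current_contact_force(),q,knob(PHI0),robot.current_finger_gap()*85)
fingers.gripper_to(.5); robot.line_to([q[0],q[1],.2])
for i,vy in enumerate((84,264)):
    # view from two opposite yaws via joint 7 half-turn
    u=ud(vy); 
    if i:
        j=list(robot.current_joint_positions()); j[6]+=180 if j[6]<0 else -180; robot.move_j(j); vy=robot.current_eef_rot()[2]; u=ud(vy)
    else: robot.move_to([*(LUG-.06*u),.2],down(vy)); vy=robot.current_eef_rot()[2]; u=ud(vy)
    robot.move_to([*(LUG-.06*u),.2],down(vy)); robot.pause(.2); shot("wrist",f"l{i}"); print(vy,robot.current_tool_pos(),proj([*LUG,.044],load(f"l{i}")[1]),robot.current_time_s())
out=[]
for i in(0,1):
    im,C=load(f"l{i}"); u,v=proj([*LUG,.044],C)[0].astype(int); x0,y0=max(0,u-40),max(0,v-40); print(x0,y0)
    out.append(cv2.resize(np.ascontiguousarray(im[y0:y0+80,x0:x0+80,::-1]),(400,400),interpolation=cv2.INTER_CUBIC))
cv2.imwrite("pics/l.png",np.hstack(out))
E
```

```text
gap 18.69522888640317 [-0.31537441 -0.01696436  3.57285988]
[-2.92201723  0.91243227  8.45817364] [0.40624456 0.27283805 0.07474319] [np.float64(0.40621090939102067), np.float64(0.27082563980728447), 0.074] 18.616809193932614
84.03328425445773 [0.33547373 0.21772971 0.20000573] [[257.907985   125.89141876]] 63.475
-95.97440249313186 [0.3483173  0.33587412 0.20024065] [[256.1052379  129.21297189]] 66.925
217 85
216 89
```

View pics/l.png

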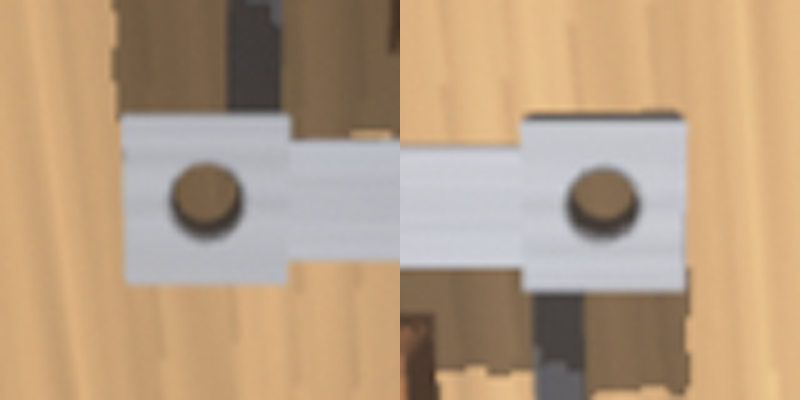

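Bar square and hole sit within about 1 mm of the predicted lug axis in both views, and I can see the bench through both holes. Next is the pin.

```bash
python3 - <<'E'
from stone import *
for i,uv in enumerate([(257.8,124.6),(256.2,129.4)]): print("barhole",unproj(uv,.044,load(f"l{i}")[1])[0].round(4))
xy=np.array([.434,-.338]); est=[]
a=np.linspace(0,2*np.pi,24,endpoint=False); cyl=lambda p:np.array([[p[0]+.011*np.cos(t),p[1]+.011*np.sin(t),z] for t in a for z in(.051,.093)])
out=[]
for i in(0,1):
    if i: j=list(robot.current_joint_positions()); j[6]+=180 if j[6]<0 else -180; robot.move_j(j); vy=robot.current_eef_rot()[2]
    else: robot.move_to([*xy,.3],down(50)); vy=robot.current_eef_rot()[2]
    robot.move_to([*(xy-.07*ud(vy)),.25],down(vy)); robot.pause(.2); im,C=shot("wrist",f"p{i}")
    hsv=cv2.cvtColor(im,cv2.COLOR_RGB2HSV); u,v=proj([*xy,.072],C)[0]
    m=((hsv[...,2]<110)&(hsv[...,1]<90)).astype(np.uint8)
    n,l,st,ce=cv2.connectedComponentsWithStats(m); k=1+np.argmin([np.hypot(*(c-[u,v]))+(1e3 if s[4]<60 else 0) for c,s in zip(ce[1:],st[1:])])
    p,e=fitmask([(l==k)*1.],[C],cyl,xy,np.array([.004,.004])); est.append(p); print(vy,p.round(4),"resid",e,st[k])
    u,v=int(u),int(v); c=np.ascontiguousarray(im[max(v-40,0):v+40,u-40:u+40,::-1]); uv=cv2.convexHull(proj(cyl(p),C).astype(np.float32))[:,0]
    c=cv2.resize(c,(400,400)); cv2.polylines(c,[((uv-[u-40,max(v-40,0)])*5+2).astype(np.int32)],True,(0,255,0),1); out.append(c)
cv2.imwrite("pics/p.png",np.hstack(out)); print(np.mean(est,0),robot.current_time_s())
E
```

```text
barhole [0.3417 0.2787 0.044 ]
barhole [0.3416 0.2776 0.044 ]
50.13905968362615 [ 0.4346 -0.335 ] resid 476.6941176470588 [157 189  28   6  89]
-129.67002633543981 [ 0.4347 -0.3436] resid 35.25882352941177 [242 106  23  22 375]
[ 0.43465183 -0.33928387] 73.5583
```

View pics/p.png

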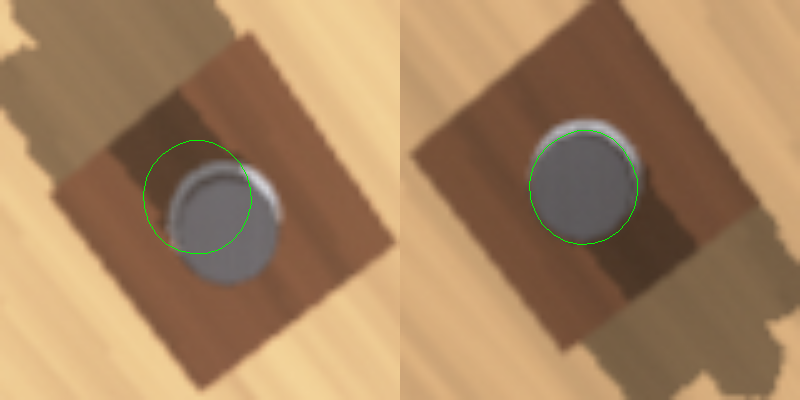

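In both views the pin grip stands in the block. The right-hand fit is good. The left one missed because the grip is brighter than the threshold, so I'll refit it with a looser one, then grasp and insert.

```bash
python3 - <<'E'
from stone import *
a=np.linspace(0,2*np.pi,24,endpoint=False); cyl=lambda p:np.array([[p[0]+.011*np.cos(t),p[1]+.011*np.sin(t),z] for t in a for z in(.051,.093)])
est=[]
for i in(0,1):
    im,C=load(f"p{i}"); hsv=cv2.cvtColor(np.ascontiguousarray(im),cv2.COLOR_RGB2HSV); u,v=proj([.4347,-.3425,.08],C)[0]
    m=((hsv[...,2]<135)&(hsv[...,1]<60)).astype(np.uint8)
    n,l,st,ce=cv2.connectedComponentsWithStats(m); k=1+np.argmin([np.hypot(*(c-[u,v]))+(1e3 if s[4]<150 else 0) for c,s in zip(ce[1:],st[1:])])
    p,e=fitmask([(l==k)*1.],[C],cyl,[.4347,-.3425],np.array([.004,.004])); est.append(p); print(p.round(4),"resid",e,st[k])
P=np.mean(est,0); d=np.hypot(*(est[0]-est[1])); print(P,d)
if d<.005:
    fingers.gripper_to(.6,force=25); b=PHI0-180
    robot.move_to([*P,.16],down(b+90)); robot.line_to([*P,.078],velocity=.1)
    fingers.gripper_to(0,force=25); print("gap",robot.current_finger_gap()*85,robot.current_contact_force()); fingers.gripper_to(.6)
    robot.line_to([*P,.125]); robot.move_to([*P,.125],down(b)); robot.line_to([*P,.078],velocity=.1)
    fingers.gripper_to(0,force=60); print("gap",robot.current_finger_gap()*85,robot.current_contact_force(),robot.current_tool_pos())
    robot.line_to([*P,.17],velocity=.1); print("lifted",robot.current_contact_force(),robot.current_time_s())
    robot.move_to([*LUG,.16],down(b)); print(robot.current_eef_rot())
    im,C=shot("wrist"); sd,_=shot("side")
    cv2.imwrite("pics/q.png",np.hstack([cv2.resize(im[:,:,::-1],(400,300)),cv2.resize(sd[110:230,150:310,::-1],(400,300))]))
E
```

```text
[ 0.4351 -0.3424] resid 39.82352941176471 [249 107  23  25 402]
[ 0.4345 -0.3441] resid 29.333333333333332 [242 105  22  22 375]
[ 0.43480395 -0.34329163] 0.0017945512371165579
gap 21.115262045824245 [-2.86842132e-03  1.54923324e-02  3.80227377e+00]
gap 20.330428861518982 [-0.04265025  0.9752578   4.08078057] [ 0.43556633 -0.34355499  0.07902276]
lifted [-0.57704943  0.46685604 -1.93766438] 81.8667
[ 1.79983325e+02 -1.18184647e-02 -5.94418932e+00]
```

View pics/q.png

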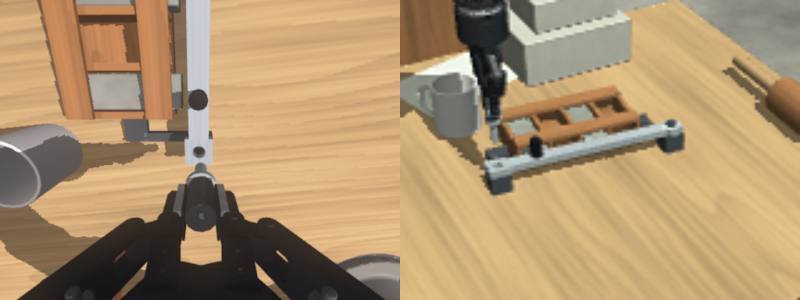

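Pin is held, above the bar hole. Inserting now, with a spiral search if it catches.

```bash
python3 - <<'E'
from stone import *
T=LUG+[0,.0002]
offs=[(0,0)]+[(r*np.cos(t),r*np.sin(t)) for r,n in((.001,4),(.002,8),(.003,10)) for t in np.linspace(0,2*np.pi,n,endpoint=False)]
robot.line_to([*T,.122],velocity=.08)
for dx,dy in offs:
    p=T+[dx,dy]; z=robot.current_tool_pos()[2]
    robot.line_to([*p,z],velocity=.03); robot.pause(.1)
    hit=robot.line_to([*p,.0755],velocity=.03,f_stop=8); q=robot.current_tool_pos(); print((dx,dy),hit,np.round(q,4),np.round(robot.current_contact_force(),1))
    if q[2]<.082: break
    robot.line_to([*p,q[2]+.002],velocity=.03)
print(robot.current_time_s())
E
```

```text
(0, 0) True [0.3417 0.2779 0.0779] [-0.3  1.1  3.5]
86.5333
```

```bash
python3 - <<'E'
from stone import *
q=robot.current_tool_pos(); fingers.gripper_to(.6); robot.line_to([q[0],q[1],.17],velocity=.1)
u=ud(84.2); robot.move_to([*(W(-.03,.06)-.12*u),.24],down(84.2)); robot.pause(.2); im,C=shot("wrist","e0"); sd,_=shot("side")
for n,P in dict(pin_home=[*LUG,.092],pivot=[*PV,.044]).items(): print(n,proj(P,C))
print(robot.current_contact_force(),robot.current_time_s())
cv2.imwrite("pics/e.png",np.hstack([cv2.resize(im[:240,100:420,::-1],(400,300)),cv2.resize(sd[110:230,150:310,::-1],(400,300))]))
E
```

```text
pin_home [[167.56167849 121.75874235]]
pivot [[439.35968361 118.94514826]]
[-0.64192194 -0.65617738  0.42951596] 89.875
```

View pics/e.png

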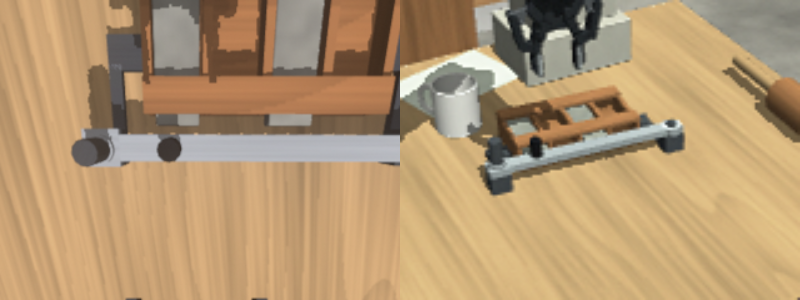

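The picture shows the pin upright in the bar with its top at about (170,122), against a predicted (168,122) for fully home. Both stones are behind the bar. Handing in.

```bash
python3 -c "
from h import *
workorder.close_job(); print(robot.current_time_s())"
```

```text
the job is handed in; nothing more can be done
the job is handed in; nothing more can be done
```

Both grey stones are home in the case, the bar is turned back across the mouths, and the pin is down through the bar and the lug. I handed the job in at about 90 s of the 210 s; no verdict is reported.

- **Stones:** I swung the bar out to about 1.5 rad, slid each stone into its own bay and pushed it against the back stop. Both pushes stopped at -75.1 mm (about -76 mm expected), and both stones stick out about 10 mm. One stone had been knocked about 4 cm aside before its turn; I found it again and put it away. The four purple blocks and the other things were left alone.
- **Bar:** With the bar closed, its hole measured within about 1 mm of the lug's hole in two opposite views.
- **Pin:** It went in on the first try and stopped at the expected full depth. After release it stood upright, about 2 pixels from its predicted fully-home position. At the last check the gripper was clear.
- **Failed or disagreed:** One fit of the pin's position missed because of a colour threshold; I refitted it, and the two views then agreed within 2 mm. On closing, the gripper ended 2 mm past its target at the knob, about 0.008 rad against the 0.02 rad allowed.

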